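Pump one dose into the measuring jug and set it on the balance

ROBOT

A 6-joint arm with a two-finger parallel gripper is mounted at the origin on the work surface. World frame = base frame: x ahead of the robot, y to its left, z up, the work surface at z = 0. Lengths are in m, angles in rad, forces in N, time in s.
With the tool pointing down it reaches from about 0.35 to 0.775 m from the base axis. Payload 7.3 kg.
Tool frame: the origin (TCP) lies between the finger pads; the fingertips stand 17 mm ahead of it and the grasp point (between the pads) lies 2 mm behind it; z points along the fingers, y is the line along which they close (so a half turn about z gives the same grasp; the last joint's range is limited). The gripper opens to 92 mm and grips with 3 to 60 N. Pads are 19 mm wide; open, the fingers measure 130 mm over their backs; the gripper's body (75 mm by 190 mm) begins 47 mm behind the grasp point.
Start: joints at [1.17, 0.342, 1.524, -0, 1.275, -0.146], TCP at [0.132, 0.508, 0.219] pointing down, gripper open.
Joint ranges: [-2.53, 2.53], [-0.77, 2.02], [0.04, 2.7], [-1, 4.14], [0.28, 2.66], [-3.11, 3.11]. Speed limits (rad/s): [2.57, 2.57, 3.14, 3.14, 3.14, 3.14].

INTERFACE

Orientations are given as a unit quaternion [w, x, y, z].
In Python, from workcell import state, camera, camera_model, job_done gives the robot as it stands.
- The arm moves only by the shell command python3 -m crank 'ROWS' [FORCE]. ROWS is JSON, a list of rows, each an object with "delta_pos": the shift along the world's x, y, z in m, a list of three; "turn": the turn about the world's z in rad; "jaw": the finger opening in m, from 0 to 0.0918. A call has 1 to 10 rows; each row shifts and turns the commanded pose from where the row before left it; what a row does not reach is not made up. A row lasts 1/10 s, in which the tool goes at most 50 mm and 8.59 degrees, less where a joint would pass 70% of its speed; a pose out of reach is approached as far as the arm can. A call with a gripper value outside its range is refused whole. The fingers move at their own pace and stop on an object; FORCE is the grip in N (left out, the last holds). Time passes only in rows, so rows that do not move let the fingers close. It gives the time, the measured TCP pose, the force, the opening and the grip force at its end, in the units of the state.
- state(): the state, without advancing time (a new reading comes with each control period).
- camera(name): name is "scene" or "side" or "wrist"; returns (picture, depth): 384x512x3 uint8, red, green, blue; 384x512 float32, m along the optical axis (not along the pixel's ray), 0 where there is no reading.
- camera_model(name): a dict with "fx", "fy", "cx", "cy" (pixels), "R" (3x3) and "t" (3): a world point X has camera coordinates R X + t. Camera axes: x right, y down, z forward; pixel columns grow to the right and rows downward; lengths in m; the calibration is good to about 2 mm. A picture is of the moment at which its call begins: read the wrist's pose just before it. camera_model takes no time and is no camera call; for the wrist camera it gives the pose at the moment of the call.
- job_done(): hands the job in; it is judged then, once.
The state is a dict: "time_s": time; "joint_positions": joint angles; "qd": joint speeds; "joint_efforts": joint torques, N m; "eef_pos": TCP position; "tcp_rot": TCP orientation; "wrist_force": force on the tool from outside, world axes, zero at the start; "wrist_torque": the same for the moment, N m; "finger_gap": finger opening in m; "grasp_force": force on a finger pad.
Only numpy, scipy, OpenCV 4.12 (cv2) and the standard library are available. Lean on these libraries where they do the work, as an engineer would, in place of code of your own. Each camera call takes 0.05 s, during which the arm holds its last target. There are 200 camera calls.

TASK

Check the dose of the orange-topped pump dispenser: stand the measuring jug on the bench squarely under its nozzle, then press the orange pump head all the way down and let it spring fully back up with the jug still there, and afterwards stand the jug gently, not dropped, on the middle of the balance pan. Keep the jug upright all the time, never work the orange pump without the jug beneath its nozzle, and do not press the blue pump or knock the other loose things about.

Things in the scene. Friction and masses are not known exactly. Their poses are not given: they have to be found in the camera images.
- bottle_orange: the dispenser to use: white 500 ml bottle, 72 mm diameter, with orange band and orange collar, fixed in a round steel holder 108 mm in diameter and 6 mm thick that is screwed to the bench. Origin: on the bottle's axis at bench level. The nozzle points along its -x axis; z up. It stands somewhere in the rear right part of the bench and its place is swapped at random with the blue one
- pump_orange (a joint): travel of the orange pump head in m: 0 = up (at rest), 0.022 = fully down against its stop. A spring holds it up: it begins to move at about 5 N and needs about 13 N at the bottom; let go, it springs back up by itself within about 0.3 s
- orange_press (a point): centre of the flat round top of the orange pump head (36 mm diameter), 228 mm above the bench when up; it moves with the head. Press straight down here
- orange_nozzle (a point): outlet of the orange nozzle, a downturned white tip 9 mm in diameter, 80 mm out from the bottle's axis; its end is 186 mm above the bench when the head is up, 164 mm when down. The nozzle is an orange tube 11 mm thick that runs level from the head, centre line 216 mm above the bench when up
- bottle_blue: an identical dispenser with blue band, collar, head and nozzle, to be left alone; same sizes and frame as the orange one
- pump_blue (a joint): travel of the blue pump head in m, 0 = up; must not be pressed
- blue_nozzle (a point): outlet of the blue nozzle, as on the orange one
- jug: measuring jug of clear plastic with green rim, scale and handle, 80 mm high, outside diameter 52 mm at the foot and 62 mm at the rim, wall 3 mm, about 60 g, open at the top, loose on the bench. Origin: centre of its underside. Its handle points along its -x axis, z up
- jug_mouth (a point): centre of the jug's mouth, at rim height (80 mm above its underside)
- jug_handle (a point): point in the upright green bar of the jug's handle, 58 mm from the jug's axis and 55 mm above its underside. The bar is 12 mm wide (across), 10 mm thick (along the handle's direction) and reaches from 16 to 72 mm above the underside; between bar and jug wall is a gap of about 24 mm. Pinch it from above, fingers on its two sides, closing across the handle's direction
- balance: white and grey laboratory balance, 240 mm (x) by 170 mm (y), 60 mm high, fixed on the left of the bench; origin at bench level under its middle; display at its front (-x)
- pan_centre (a point): centre of the upper face of the balance's round steel pan, 120 mm diameter, 78 mm above the bench; it moves with the pan
- weigh_pan (a joint): how far the sprung pan is pushed down, in m: 0 = up, about 0.0002 under the jug's weight, 2.5 N per mm, stop at 0.006; over 0.004 the balance is overloaded
- micro_rack: small orange tube rack, 78 x 111 x 40 mm (tube caps up to 56 mm), loose bystander behind the jug; origin under its middle
- tip_box: blue box of yellow pipette tips, 85 x 122 mm, 55 mm high, loose bystander in front of the dispensers; origin under its middle
- reagent_bottle: glass bottle with blue cap, 64 mm diameter, 140 mm high, loose bystander between the two dispensers; origin under its middle
Things that resemble listed ones, but are neither listed nor needed, are in the scene too. Leave any red look-alike of the bottle_orange alone.

How it is judged:
On the way, in this order (a step that is already met when the one before it is completed fails the run):
1. the jug stands upright on the bench under the orange nozzle (mouth centre within 18 mm of the nozzle, seen from above) (horizontal distance between jug_mouth and orange_nozzle below 0.018 m and height (world z) of jug below 0.004 m and angle between jug's own z axis and vertical below 0.1 rad and linear speed of jug below 0.02 m/s), for 0.2 s.
2. the orange pump head is pressed all the way down (18 of its 22 mm or more) with the jug under the nozzle (value of joint pump_orange above 0.018 m and horizontal distance between jug_mouth and orange_nozzle below 0.02 m), for 0.05 s.
3. the orange pump head has sprung back up (within 2 mm) with the jug still under the nozzle (value of joint pump_orange below 0.002 m and horizontal distance between jug_mouth and orange_nozzle below 0.02 m), for 0.1 s.
At the end, for the whole second after the job is handed in: The jug stands upright and at rest on the balance pan, its axis within 25 mm of the pan's centre, and both pump heads are up (within 2 mm) (horizontal distance between jug and pan_centre below 0.025 m and z of jug in the frame of pan_centre between -0.003 and 0.003 m and angle between jug's own z axis and vertical below 0.06 rad and linear speed of jug below 0.02 m/s and value of joint each of pump_orange, pump_blue below 0.002 m); the robot touches nothing.
It fails at once if the orange pump is pressed (over 6 mm) without the jug beneath its nozzle (within 23 mm, seen from above) (value of joint pump_orange above 0.006 m and horizontal distance between jug_mouth and orange_nozzle above 0.023 m).
It fails at once if the blue pump is pressed (over 6 mm) (value of joint pump_blue above 0.006 m).
It fails at once if the jug is tipped (over 0.5 rad) (angle between jug's own z axis and vertical above 0.5 rad).
It fails at once if the balance pan is overloaded: the jug dropped or rammed on it (pan pushed down over 4 mm) (value of joint weigh_pan above 0.004 m).
It fails at once if the small orange rack, the tip box or the reagent bottle is moved by more than 30 mm (distance of any of micro_rack, tip_box, reagent_bottle from where it was at the start of the episode above 0.03 m).
It also fails if it takes over 72 s, if anything falls off the work surface, if the arm or the gripper's body presses on something with over 40 N, if the wrist force passes 120 N, or if a joint passes its speed limit or range.

## Working session

There is one attempt and no reset: what is moved stays moved. The work goes in short steps, Python scripts to look and compute and a shell command to move; the robot and the scene stay as the last step left them, time stands still between calls to the robot, and variables do not carry over. Pictures are saved under pics/ and viewed, at most 10 in all, crops included, and the job is handed in when it is done.

```bash
mkdir -p pics
cat > h.py <<'E'
import numpy as np,cv2
from workcell import state,camera,camera_model,job_done
def pts(d,m):
    v,u=np.mgrid[0:384,0:512]
    P=np.stack([(u-m['cx'])/m['fx']*d,(v-m['cy'])/m['fy']*d,d],-1)
    return (P-np.array(m['t']))@np.array(m['R'])
E
python3 - <<'E'
from h import *
s=state();print(s['time_s'],s['eef_pos'],s['tcp_rot'],s['finger_gap'])
for n in('scene','side'):
    p,d=camera(n);m=camera_model(n);print(n,m)
    np.savez(f'{n}0.npz',p=p,d=d,**m)
    cv2.imwrite(f'pics/{n}0.png',p[:,:,::-1])
a=cv2.vconcat([cv2.imread('pics/scene0.png')])
E
```

```text
0.0 [0.13215706 0.50765734 0.21864408] [-1.97007228e-04  1.27058650e-01  9.91894905e-01 -7.46749770e-04] 0.09161225356328659
scene {'fx': 474.07960178783827, 'fy': 474.07960178783827, 'cx': 253.68126072055355, 'cy': 190.56279098709797, 'R': array([[-0.15142177,  0.98839374, -0.01221762],
       [ 0.78611331,  0.11292086, -0.60767981],
       [-0.59924729, -0.10162038, -0.79408815]]), 't': array([ 0.23683412, -0.28889197,  1.93511385])}
side {'fx': 399.743511270596, 'fy': 399.743511270596, 'cx': 254.8029178104061, 'cy': 193.13547575420662, 'R': array([[ 0.9845466 , -0.17510494, -0.0024995 ],
       [-0.13513351, -0.75056986, -0.64682595],
       [ 0.11138637,  0.63716806, -0.76263355]]), 't': array([-0.55725076,  0.05651095,  1.72247357])}
```

View pics/scene0.png

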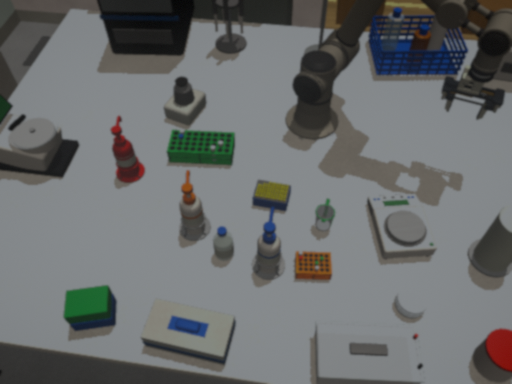

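View pics/side0.png

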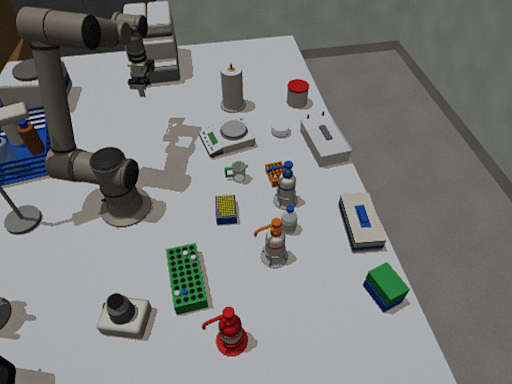

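The scene view shows the orange dispenser at about (190,210) with its nozzle towards the robot. The blue dispenser is at (268,250), the jug at (324,215), the balance pan at (405,228), the tip box at (272,195) and the rack at (313,265).

Run:
```python
from h import *
big=[]
for n,rois in(('scene',dict(orange=(165,240,165,225),blue=(255,285,205,275),jug=(308,340,190,235),bal=(365,440,190,262),tip=(250,295,178,212),rack=(290,335,248,282),reag=(210,240,222,262))),('side',dict(orange=(250,290,215,270),jug=(222,250,160,185),bal=(215,250,115,142)))):
    z=np.load(n+'0.npz');p=z['p'];W=pts(z['d'],z);h=cv2.cvtColor(p,cv2.COLOR_RGB2HSV)
    H,S,V=[h[...,i].astype(int) for i in range(3)]
    for k,(a,b,c,e) in rois.items():
        w=W[c:e,a:b].reshape(-1,3);hh=h[c:e,a:b].reshape(-1,3).astype(int)
        ok=(w[:,2]>.01)&(w[:,2]<.3)
        if k=='orange': ok&=(hh[:,0]<20)&(hh[:,1]>120)
        if k=='blue': ok&=(hh[:,0]>95)&(hh[:,0]<130)&(hh[:,1]>120)
        if k=='jug': ok&=(hh[:,0]>45)&(hh[:,0]<90)&(hh[:,1]>60)
        q=w[ok];print(n,k,len(q),q.min(0).round(3),q.max(0).round(3),np.median(q,0).round(3))
        if k in('orange','blue'):
            t=q[q[:,2]>.2+.02];print(' top',len(t),t.mean(0).round(3),t.min(0).round(3),t.max(0).round(3))
            t=q[(q[:,2]>.195)];t=t[np.argsort(t[:,0])];print(t[::max(1,len(t)//14)].round(3).tolist())
        if k=='jug':print(q[::max(1,len(q)//25)].round(3).tolist())
        if k=='bal':
            t=q[(q[:,2]>.072)&(q[:,2]<.09)];print(' pan',len(t),t.mean(0).round(3),t.min(0).round(3),t.max(0).round(3))
    if n=='scene': c=cv2.resize(p[170:290,160:345,::-1],None,fx=4,fy=4,interpolation=2);cv2.imwrite('pics/crop.png',c)
```

```text
scene orange 197 [ 0.512 -0.371  0.166] [ 0.6   -0.337  0.234] [ 0.584 -0.354  0.219]
 top 87 [ 0.58  -0.355  0.226] [ 0.526 -0.37   0.22 ] [ 0.597 -0.34   0.234]
[[0.512, -0.368, 0.219], [0.527, -0.364, 0.219], [0.542, -0.364, 0.217], [0.556, -0.363, 0.22], [0.568, -0.362, 0.23], [0.573, -0.368, 0.225], [0.576, -0.348, 0.228], [0.579, -0.35, 0.227], [0.583, -0.35, 0.226], [0.585, -0.364, 0.231], [0.588, -0.358, 0.227], [0.591, -0.349, 0.212], [0.592, -0.348, 0.224], [0.594, -0.35, 0.226], [0.596, -0.362, 0.227]]
scene blue 194 [ 0.461 -0.107  0.012] [ 0.705 -0.071  0.233] [ 0.688 -0.087  0.221]
 top 104 [ 0.682 -0.087  0.226] [ 0.617 -0.102  0.22 ] [ 0.702 -0.073  0.233]
[[0.603, -0.092, 0.207], [0.621, -0.09, 0.221], [0.639, -0.085, 0.223], [0.656, -0.089, 0.226], [0.669, -0.087, 0.226], [0.676, -0.092, 0.229], [0.679, -0.097, 0.228], [0.682, -0.076, 0.226], [0.685, -0.099, 0.226], [0.688, -0.087, 0.228], [0.691, -0.101, 0.23], [0.693, -0.098, 0.228], [0.697, -0.077, 0.217], [0.7, -0.083, 0.22], [0.702, -0.091, 0.228]]
scene jug 57 [0.446 0.051 0.068] [0.547 0.103 0.085] [0.521 0.0
[... 1862 characters left out ...]
, 0.083, 0.069], [0.464, 0.082, 0.068], [0.472, 0.069, 0.079], [0.528, 0.059, 0.08], [0.45, 0.075, 0.071], [0.459, 0.075, 0.07], [0.475, 0.059, 0.083], [0.524, 0.058, 0.074], [0.445, 0.075, 0.066], [0.479, 0.053, 0.083], [0.518, 0.049, 0.079], [0.445, 0.079, 0.055], [0.488, 0.058, 0.069], [0.496, 0.05, 0.076], [0.504, 0.043, 0.082], [0.513, 0.044, 0.079], [0.45, 0.085, 0.041], [0.449, 0.078, 0.035], [0.453, 0.08, 0.026], [0.462, 0.083, 0.022], [0.471, 0.078, 0.025], [0.479, 0.066, 0.036], [0.453, 0.08, 0.02], [0.461, 0.078, 0.02], [0.47, 0.076, 0.021]]
side bal 693 [0.423 0.256 0.043] [0.597 0.435 0.083] [0.515 0.323 0.062]
 pan 244 [0.519 0.334 0.076] [0.46  0.274 0.072] [0.577 0.395 0.083]
```

View pics/crop.png

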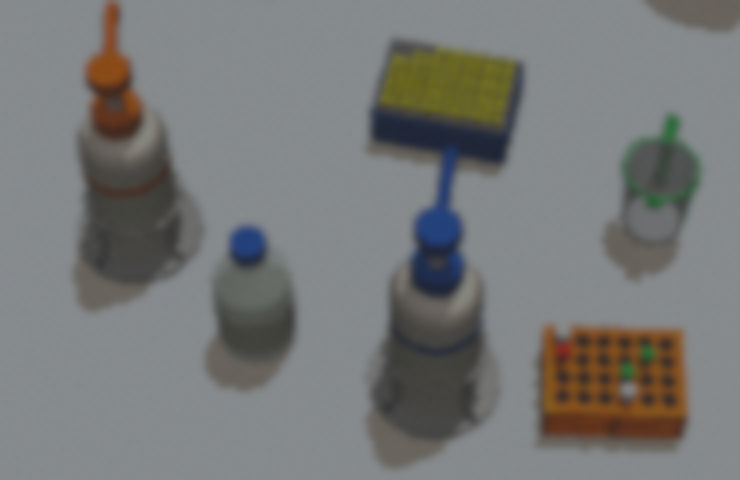

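The jug is at about (0.508, 0.077) with its handle towards -x. The orange nozzle is at about (0.502, -0.371) and the pan at (0.521, 0.335). I'll go above the handle and take a close look.

```bash
R='{"delta_pos":[0.016,-0.0214,0],"turn":0.01,"jaw":0.09}'
python3 -m crank '[{"delta_pos":[0.016,-0.0214,0],"turn":0.01,"jaw":0.07},{"delta_pos":[0.016,-0.0214,0],"turn":0.01,"jaw":0.07},{"delta_pos":[0.016,-0.0214,0],"turn":0.01,"jaw":0.07},{"delta_pos":[0.016,-0.0214,0],"turn":0.01,"jaw":0.07},{"delta_pos":[0.016,-0.0214,0],"turn":0.01,"jaw":0.07},{"delta_pos":[0.016,-0.0214,0],"turn":0.01,"jaw":0.07},{"delta_pos":[0.016,-0.0214,0],"turn":0.01,"jaw":0.07},{"delta_pos":[0.016,-0.0214,0],"turn":0.01,"jaw":0.07},{"delta_pos":[0.016,-0.0214,0],"turn":0.01,"jaw":0.07},{"delta_pos":[0.016,-0.0214,0],"turn":0.01,"jaw":0.07}]' 20
python3 -m crank '[{"delta_pos":[0.016,-0.0214,0],"turn":0.01,"jaw":0.07},{"delta_pos":[0.016,-0.0214,0],"turn":0.01,"jaw":0.07},{"delta_pos":[0.016,-0.0214,0],"turn":0.01,"jaw":0.07},{"delta_pos":[0.016,-0.0214,0],"turn":0.01,"jaw":0.07},{"delta_pos":[0.016,-0.0214,0],"turn":0.01,"jaw":0.07},{"delta_pos":[0.016,-0.0214,0],"turn":0.01,"jaw":0.07},{"delta_pos":[0.016,-0.0214,0],"turn":0.01,"jaw":0.07},{"delta_pos":[0.016,-0.0214,0],"turn":0.01,"jaw":0.07},{"delta_pos":[0,0,0],"turn":0.02,"jaw":0.07},{"delta_pos":[0,0,0],"turn":0.02,"jaw":0.07}]'
python3 -m crank '[{"delta_pos":[0.015,-0.021,0],"turn":0,"jaw":0.07},{"delta_pos":[0.015,-0.022,0],"turn":0,"jaw":0.07},{"delta_pos":[0,0,0],"turn":0,"jaw":0.07},{"delta_pos":[0,0,0],"turn":0,"jaw":0.07}]'
python3 - <<'E'
from h import *
m=camera_model('wrist');p,d=camera('wrist')
cv2.imwrite('pics/w1.png',p[:,:,::-1])
W=pts(d,m);h=cv2.cvtColor(p,cv2.COLOR_RGB2HSV)
g=(h[...,0]>45)&(h[...,0]<90)&(h[...,1]>60)
c=W.reshape(-1,3)[(g&(d>0)).ravel()];print('cam',-np.array(m['R']).T@m['t'])
hd=c[(c[:,2]>.06)&(c[:,2]<.1)]
np.savez('w1.npz',p=p,d=d,**m)
print(len(c),hd.min(0),hd.max(0))
b=hd[hd[:,0]<hd[:,0].min()+.012];print('bar',b.mean(0),b[:,1].min(),b[:,1].max(),b[:,0].max())
E
```

```text
time_s: 1.1
eef_pos: [0.2926, 0.293, 0.2191]
tcp_rot: [-0.0, 0.077, 0.997, -0.0]
wrist_force: [0.1, -0.3, -0.6]
finger_gap: 0.0702
grasp_force: 0.0
time_s: 2.1
eef_pos: [0.4201, 0.1226, 0.2189]
tcp_rot: [-0.001, 0.018, 1.0, 0.0]
wrist_force: [-0.7, 0.5, 0.1]
finger_gap: 0.0701
grasp_force: 0.0
time_s: 2.5
eef_pos: [0.4497, 0.0805, 0.2191]
tcp_rot: [-0.001, 0.017, 1.0, 0.0]
wrist_force: [-0.5, 0.2, 0.1]
finger_gap: 0.0701
grasp_force: 0.0
cam [0.37968053 0.08253466 0.38357211]
2292 [0.44179725 0.04589734 0.06151452] [0.53068206 0.10894543 0.08130441]
bar [0.44732976 0.08389399 0.06996518] 0.0781800090618375 0.09029449934177575 0.45375097290585426
```

View pics/w1.png

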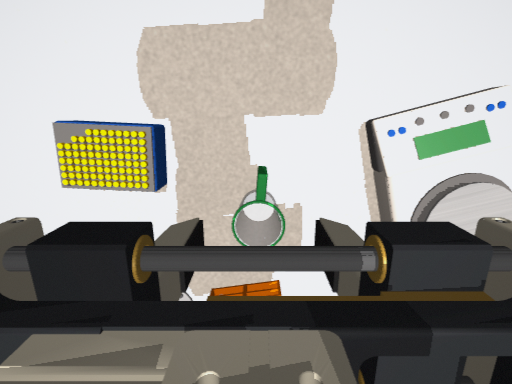

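The wrist view shows the handle bar from (262,168) to (260,200) and the rim centred near (259,225). The bar measures (0.447, 0.084) and the jug's yaw is about -0.11. I'll correct for that, descend and grip.

```bash
python3 -m crank '[{"delta_pos":[-0.003,0.0035,-0.02],"turn":-0.04,"jaw":0.07},{"delta_pos":[0,0,-0.03],"turn":-0.04,"jaw":0.07},{"delta_pos":[0,0,-0.03],"turn":0,"jaw":0.06},{"delta_pos":[0,0,-0.03],"turn":0,"jaw":0.05},{"delta_pos":[0,0,-0.03],"turn":0,"jaw":0.04},{"delta_pos":[0,0,-0.02],"turn":0,"jaw":0.04},{"delta_pos":[0,0,-0.007],"turn":0,"jaw":0.04},{"delta_pos":[0,0,0],"turn":0,"jaw":0.03},{"delta_pos":[0,0,0],"turn":0,"jaw":0.02},{"delta_pos":[0,0,0],"turn":0,"jaw":0.015}]' 30
python3 -m crank '[{"delta_pos":[0,0,0],"turn":0,"jaw":0.008},{"delta_pos":[0,0,0],"turn":0,"jaw":0.0},{"delta_pos":[0,0,0],"turn":0,"jaw":0},{"delta_pos":[0,0,0],"turn":0,"jaw":0},{"delta_pos":[0,0,0.005],"turn":0,"jaw":0},{"delta_pos":[0,0,0.005],"turn":0,"jaw":0},{"delta_pos":[0,0,0.01],"turn":0,"jaw":0},{"delta_pos":[0,0,0],"turn":0,"jaw":0}]'
python3 - <<'E'
from h import *
m=camera_model('wrist');p,d=camera('wrist')
h=cv2.cvtColor(p,cv2.COLOR_RGB2HSV);W=pts(d,m)
g=(h[...,0]>45)&(h[...,0]<90)&(h[...,1]>60)&(d>0)&(d<.5)
c=W[g];print(len(c),c.min(0),c.max(0)); hi=c[c[:,2]>.09]; print(hi.min(0),hi.max(0))
s,ds=camera('side');cv2.imwrite('pics/s1.png',cv2.resize(s[100:290,160:340,::-1],None,fx=3,fy=3))
E
```

```text
time_s: 3.55
eef_pos: [0.4481, 0.0836, 0.0535]
tcp_rot: [0.001, 0.057, 0.998, 0.0]
wrist_force: [-0.1, -0.3, 0.2]
finger_gap: 0.0204
grasp_force: 0.0
time_s: 4.35
eef_pos: [0.4483, 0.0834, 0.0737]
tcp_rot: [0.001, 0.057, 0.998, 0.0]
wrist_force: [0.5, -0.4, -0.9]
finger_gap: 0.0118
grasp_force: 30.0
1159 [0.4209702  0.06547935 0.03707177] [0.47833157 0.14877242 0.18766582]
[0.4209702  0.06547935 0.09001834] [0.47833157 0.14877242 0.18766582]
```

View pics/s1.png

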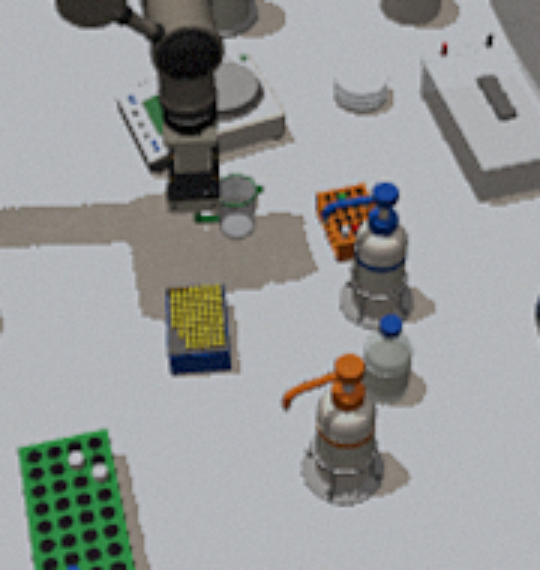

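Run:
```python
from h import *
for n,(a,b,c,e) in(('scene',(165,240,165,225)),('side',(245,295,210,270))):
    z=np.load(n+'0.npz');h=cv2.cvtColor(z['p'],cv2.COLOR_RGB2HSV).astype(int);W=pts(z['d'],z)
    M=np.zeros((384,512),bool);M[c:e,a:b]=1
    M&=(h[...,0]<20)&(h[...,1]>120)
    q=W[M];q=q[q[:,2]>.19]
    # rays on plane z for top disc & tube
    R=np.array(z['R']);C=-R.T@z['t']
    def ray(zz,sel):
        v,u=np.nonzero(sel);D=np.stack([(u-z['cx'])/z['fx'],(v-z['cy'])/z['fy'],np.ones(len(u))],-1)@R
        return C+D*((zz-C[2])/D[:,2])[:,None]
    top=ray(.228,M&(W[...,2]>.2235)&(W[...,0]>.56)); hc=(top.min(0)+top.max(0))/2
    tube=ray(.216,M&(W[...,2]>.2)&(W[...,0]<.555)&(W[...,0]>.505))
    print(n,'head',hc,top.min(0),top.max(0))
    f=cv2.fitLine(tube[:,:2].astype(np.float32),cv2.DIST_L2,0,.01,.01).ravel();print('tube dir',f,np.arctan2(f[1],f[0]),tube.min(0),tube.max(0))
    d=-f[:2]*np.sign(f[0]);print('nozzle',hc[:2]+.08*d, 'off-axis', np.cross(d,hc[:2]-f[2:]))
```

```text
scene head [ 0.56988841 -0.35413114  0.228     ] [ 0.54243816 -0.36906685  0.228     ] [ 0.59733865 -0.33919543  0.228     ]
tube dir [ 0.97542286  0.22034131  0.5315447  -0.36498052] 0.22216436 [ 0.50889312 -0.37182583  0.216     ] [ 0.55261677 -0.35827932  0.216     ]
nozzle [ 0.49185458 -0.37175845] off-axis -0.002134023474915916
side head [ 0.57790541 -0.35821577  0.228     ] [ 0.56291425 -0.37557961  0.228     ] [ 0.59289657 -0.34085194  0.228     ]
tube dir [ 0.9529976   0.3029778   0.52959764 -0.36700562] 0.30781576 [ 0.5066546  -0.37981434  0.216     ] [ 0.55302742 -0.35754793  0.216     ]
nozzle [ 0.5016656 -0.382454 ] off-axis 0.006259483885118501<stdin>:16: DeprecationWarning: Arrays of 2-dimensional vectors are deprecated. Use arrays of 3-dimensional vectors instead. (deprecated in NumPy 2.0)
```

```bash
python3 -m crank '[{"delta_pos":[-0.006,0,0.012],"turn":0,"jaw":0},{"delta_pos":[-0.012,0,0.02],"turn":0,"jaw":0},{"delta_pos":[-0.012,0,0.02],"turn":0,"jaw":0},{"delta_pos":[-0.012,0,0.02],"turn":0,"jaw":0},{"delta_pos":[-0.006,-0.01,0],"turn":0,"jaw":0},{"delta_pos":[-0.001,-0.02,0],"turn":0.017,"jaw":0},{"delta_pos":[-0.001,-0.024,0],"turn":0.017,"jaw":0},{"delta_pos":[-0.001,-0.024,0],"turn":0.017,"jaw":0},{"delta_pos":[-0.001,-0.024,0],"turn":0.017,"jaw":0},{"delta_pos":[-0.001,-0.024,0],"turn":0.017,"jaw":0}]' 30
python3 -m crank '[{"delta_pos":[-0.001,-0.024,0],"turn":0.017,"jaw":0},{"delta_pos":[-0.001,-0.024,0],"turn":0.017,"jaw":0},{"delta_pos":[-0.001,-0.024,0],"turn":0.017,"jaw":0},{"delta_pos":[-0.001,-0.024,0],"turn":0.017,"jaw":0},{"delta_pos":[-0.001,-0.024,0],"turn":0.017,"jaw":0},{"delta_pos":[-0.001,-0.024,0],"turn":0.017,"jaw":0},{"delta_pos":[-0.001,-0.024,0],"turn":0.017,"jaw":0},{"delta_pos":[-0.001,-0.024,0],"turn":0.017,"jaw":0},{"delta_pos":[-0.001,-0.024,0],"turn":0.017,"jaw":0},{"delta_pos":[-0.001,-0.024,0],"turn":0.017,"jaw":0}]'
python3 -m crank '[{"delta_pos":[-0.001,-0.024,0],"turn":0.017,"jaw":0},{"delta_pos":[-0.001,-0.024,0],"turn":0.017,"jaw":0},{"delta_pos":[-0.001,-0.024,0],"turn":0.017,"jaw":0},{"delta_pos":[-0.001,-0.024,0],"turn":0.017,"jaw":0},{"delta_pos":[-0.001,-0.016,0],"turn":0.017,"jaw":0},{"delta_pos":[0,0,-0.02],"turn":0,"jaw":0},{"delta_pos":[0,0,-0.02],"turn":0,"jaw":0},{"delta_pos":[0,0,0],"turn":0,"jaw":0},{"delta_pos":[0,0,0],"turn":0,"jaw":0}]'
python3 - <<'E'
from h import *
m=camera_model('wrist');p,d=camera('wrist')
s,ds=camera('side');c,dc=camera('scene')
np.savez('w2.npz',p=p,d=d,**m)
a=cv2.resize(s[190:290,200:310,::-1],(396,360));b=cv2.resize(c[140:240,140:250,::-1],(396,360))
cv2.imwrite('pics/n2.png',np.hstack([a,b]));cv2.imwrite('pics/w2.png',p[:,:,::-1])
E
```

```text
time_s: 5.45
eef_pos: [0.3935, -0.0439, 0.1439]
tcp_rot: [-0.0, 0.015, 1.0, 0.0]
wrist_force: [0.1, 0.0, 0.2]
finger_gap: 0.0119
grasp_force: 30.0
time_s: 6.45
eef_pos: [0.3833, -0.2837, 0.1437]
tcp_rot: [-0.0, -0.07, 0.998, 0.0]
wrist_force: [-0.0, -0.6, -1.1]
finger_gap: 0.0116
grasp_force: 30.0
time_s: 7.35
eef_pos: [0.3788, -0.3946, 0.1041]
tcp_rot: [-0.0, -0.112, 0.994, 0.001]
wrist_force: [0.6, 0.6, -0.4]
finger_gap: 0.0117
grasp_force: 30.0
```

View pics/n2.png

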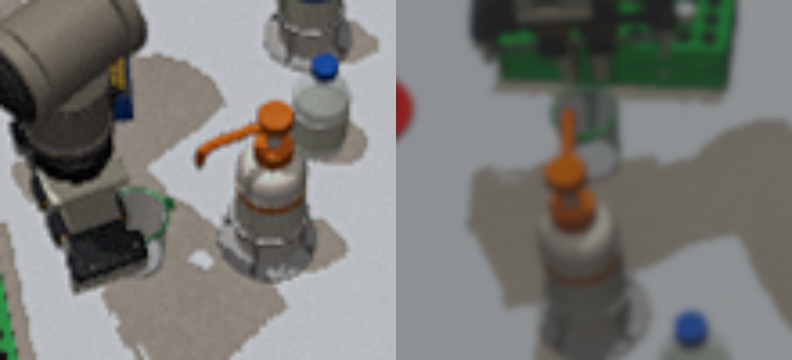

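View pics/w2.png

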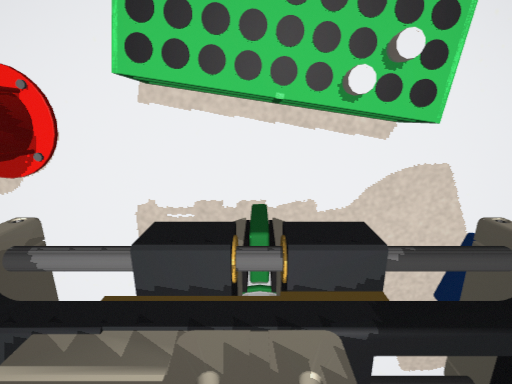

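The views show the jug upright in the grip, clear of the nozzle and in front of the orange bottle, with the handle at (260,240) in the wrist picture. I'll lower it, slide it in under the nozzle and set it down.

```bash
python3 -m crank '[{"delta_pos":[0,0,-0.02],"turn":0,"jaw":0},{"delta_pos":[0,0,-0.016],"turn":0,"jaw":0},{"delta_pos":[0,0,-0.008],"turn":0,"jaw":0},{"delta_pos":[0.01,0.001,0],"turn":0,"jaw":0},{"delta_pos":[0.012,0.0012,0],"turn":0,"jaw":0},{"delta_pos":[0.012,0.0012,0],"turn":0,"jaw":0},{"delta_pos":[0.012,0.0012,0],"turn":0,"jaw":0},{"delta_pos":[0.008,0.001,0],"turn":0,"jaw":0},{"delta_pos":[0.0045,0,0],"turn":0,"jaw":0},{"delta_pos":[0,0,0],"turn":0,"jaw":0}]' 30
python3 -m crank '[{"delta_pos":[0,0,-0.002],"turn":0,"jaw":0},{"delta_pos":[0,0,-0.002],"turn":0,"jaw":0},{"delta_pos":[0,0,-0.001],"turn":0,"jaw":0},{"delta_pos":[0,0,0],"turn":0,"jaw":0},{"delta_pos":[0,0,0],"turn":0,"jaw":0}]'
python3 - <<'E'
from h import *
s,ds=camera('side');c,dc=camera('scene')
a=cv2.resize(s[190:290,200:310,::-1],(396,360));b=cv2.resize(c[140:240,140:250,::-1],(396,360))
cv2.imwrite('pics/n3.png',np.hstack([a,b]))
np.savez('n3.npz',s=s,ds=ds,c=c,dc=dc)
E
```

```text
time_s: 8.5
eef_pos: [0.4385, -0.3889, 0.0603]
tcp_rot: [0.0, -0.113, 0.994, -0.0]
wrist_force: [0.5, -0.0, -1.0]
finger_gap: 0.0115
grasp_force: 30.0
time_s: 9.0
eef_pos: [0.4376, -0.3891, 0.0553]
tcp_rot: [-0.0, -0.112, 0.994, 0.0]
wrist_force: [0.2, -0.3, -0.9]
finger_gap: 0.0115
grasp_force: 30.0
```

View pics/n3.png

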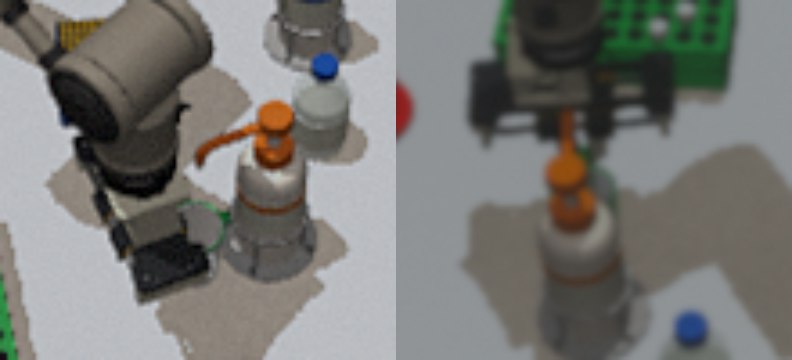

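```bash
python3 -m crank '[{"delta_pos":[0,0,-0.001],"turn":0,"jaw":0},{"delta_pos":[0,0,-0.001],"turn":0,"jaw":0},{"delta_pos":[0,0,0],"turn":0,"jaw":0.012},{"delta_pos":[0,0,0],"turn":0,"jaw":0.02},{"delta_pos":[0,0,0],"turn":0,"jaw":0.035},{"delta_pos":[0,0,0],"turn":0,"jaw":0.05},{"delta_pos":[0,0,0],"turn":0,"jaw":0.05},{"delta_pos":[-0.01,-0.0023,0],"turn":0,"jaw":0.05},{"delta_pos":[-0.02,-0.0046,0.0],"turn":0,"jaw":0.05},{"delta_pos":[-0.03,-0.007,0],"turn":0,"jaw":0.05}]' 30
python3 -m crank '[{"delta_pos":[-0.02,-0.0045,0.02],"turn":0,"jaw":0.03},{"delta_pos":[-0.01,0,0.04],"turn":0,"jaw":0},{"delta_pos":[0,0,0.04],"turn":0,"jaw":0},{"delta_pos":[0,0,0.04],"turn":0,"jaw":0},{"delta_pos":[0,0,0.04],"turn":0,"jaw":0},{"delta_pos":[0,0,0.04],"turn":0,"jaw":0},{"delta_pos":[0,0,0],"turn":0,"jaw":0},{"delta_pos":[0,0,0],"turn":0,"jaw":0}]'
cat > look.py <<'E'
from h import *
import sys
def ray(m,zz,M):
    R=np.array(m['R']);C=-R.T@m['t'];v,u=np.nonzero(M)
    D=np.stack([(u-m['cx'])/m['fx'],(v-m['cy'])/m['fy'],np.ones(len(u))],-1)@R
    return C+D*((zz-C[2])/D[:,2])[:,None]
for n in sys.argv[1:]:
    m=camera_model(n);p,d=camera(n);W=pts(d,m);h=cv2.cvtColor(p,cv2.COLOR_RGB2HSV).astype(int)
    near=(abs(W[...,0]-.5)<.14)&(abs(W[...,1]+.37)<.1)&(d>0)
    o=near&(h[...,0]<20)&(h[...,1]>120)&(W[...,2]>.19)
    g=near&(h[...,0]>45)&(h[...,0]<90)&(h[...,1]>60)&(W[...,2]>.06)&(W[...,2]<.1)
    print(n,o.sum(),g.sum())
    if g.sum():
        r=ray(m,.078,g);print('green',r.min(0).round(4),r.max(0).round(4))
        b=r[r[:,0]<r[:,0].min()+.02];print('bar y',b[:,1].mean(),b[:,0].mean())
    if o.sum():
        t=ray(m,.228,o&(W[...,0]>.56));print('head',t.min(0).round(4),t.max(0).round(4))
        t=ray(m,.216,o&(W[...,0]<.555));print('tube',t.min(0).round(4),t.max(0).round(4),t[np.argsort(t[:,0])][:6,:2].mean(0))
    cv2.imwrite(f'pics/L{n}.png',p[:,:,::-1])
E
python3 look.py wrist scene side
```

```text
time_s: 10.1
eef_pos: [0.3775, -0.4029, 0.0533]
tcp_rot: [0.0, -0.113, 0.994, -0.0]
wrist_force: [-1.1, -1.0, 0.4]
finger_gap: 0.0498
grasp_force: 0.0
time_s: 10.9
eef_pos: [0.3474, -0.4076, 0.274]
tcp_rot: [0.0, -0.112, 0.994, -0.001]
wrist_force: [0.6, 0.4, -0.0]
finger_gap: 0.0005
grasp_force: 0.0
wrist 10 7
green [ 0.5315 -0.3731  0.078 ] [ 0.5336 -0.3642  0.078 ]
bar y -0.3686357914633303 0.5325268649259339Traceback (most recent call last):
  File "look.py", line 17, in <module>
    t=ray(m,.228,o&(W[...,0]>.56));print('head',t.min(0).round(4),t.max(0).round(4))
                                                ~~~~~^^^
    return umr_minimum(a, axis, None, out, keepdims, initial, where)
ValueError: zero-size array to reduction operation minimum which has no identity
```

```bash
sed -i 's/if o.sum():/if (o\&(W[...,0]>.56)).any():/' look.py
python3 look.py scene side
python3 - <<'E'
import cv2,numpy as np
a=cv2.imread('pics/Lside.png')[190:290,200:310];b=cv2.imread('pics/Lscene.png')[140:240,140:250]
cv2.imwrite('pics/n4.png',np.hstack([cv2.resize(x,(396,360)) for x in(a,b)]))
E
```

```text
scene 128 11
green [ 0.4412 -0.3915  0.078 ] [ 0.4623 -0.3761  0.078 ]
bar y -0.3856708108639365 0.4478554404547546
head [ 0.5642 -0.3691  0.228 ] [ 0.6076 -0.3344  0.228 ]
tube [ 0.5089 -0.3718  0.216 ] [ 0.5531 -0.3592  0.216 ] [ 0.51311241 -0.36929591]
side 137 74
green [ 0.433  -0.4075  0.078 ] [ 0.5315 -0.3479  0.078 ]
bar y -0.39512162622105956 0.4422322829514162
head [ 0.5603 -0.382   0.228 ] [ 0.5929 -0.3409  0.228 ]
tube [ 0.3734 -0.3908  0.216 ] [ 0.5556 -0.1202  0.216 ] [ 0.38344536 -0.28104177]
```

View pics/n4.png

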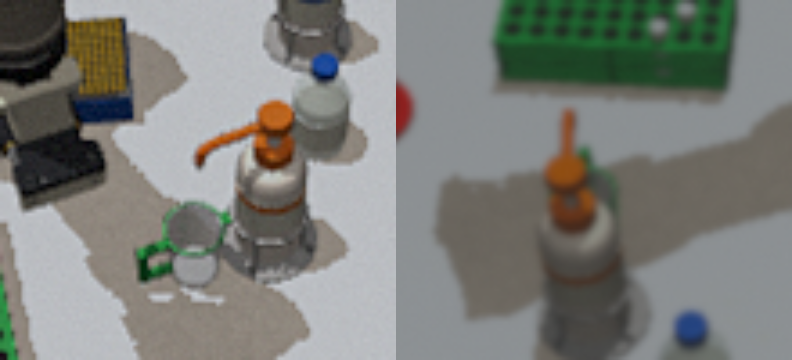

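The side view shows the jug standing with its rim centred at about (0.496, -0.377), under the nozzle tip at crop (200,163). Next I'll move above the pump head, at about (0.579, -0.356), with the fingers closed and press.

```bash
python3 -m crank '[{"delta_pos":[0.02,0.0045,0],"turn":0,"jaw":0},{"delta_pos":[0.028,0.0065,0],"turn":0,"jaw":0},{"delta_pos":[0.03,0.0065,0],"turn":0,"jaw":0},{"delta_pos":[0.03,0.0065,0],"turn":0,"jaw":0},{"delta_pos":[0.03,0.0065,0],"turn":0,"jaw":0},{"delta_pos":[0.03,0.0065,0],"turn":0,"jaw":0},{"delta_pos":[0.03,0.0065,0],"turn":0,"jaw":0},{"delta_pos":[0.02,0.0045,0],"turn":0,"jaw":0},{"delta_pos":[0.014,0.0035,0],"turn":0,"jaw":0},{"delta_pos":[0,0,0],"turn":0,"jaw":0}]' 30
python3 -m crank '[{"delta_pos":[0,0,-0.012],"turn":0,"jaw":0},{"delta_pos":[0,0,-0.012],"turn":0,"jaw":0},{"delta_pos":[0,0,-0.006],"turn":0,"jaw":0},{"delta_pos":[0,0,-0.004],"turn":0,"jaw":0},{"delta_pos":[0,0,0],"turn":0,"jaw":0}]'
```

```text
time_s: 12.05
eef_pos: [0.5808, -0.3548, 0.2707]
tcp_rot: [-0.001, -0.113, 0.994, 0.001]
wrist_force: [0.2, 0.1, -0.4]
finger_gap: 0.0003
grasp_force: 0.0
time_s: 12.55
eef_pos: [0.5792, -0.356, 0.2387]
tcp_rot: [-0.0, -0.112, 0.994, 0.0]
wrist_force: [0.7, -0.3, -0.0]
finger_gap: 0.0008
grasp_force: 0.0
```

No contact force shows up yet at a height where I expected one, so I'll look before pressing further.

Run:
```python
from h import *
s,ds=camera('side');c,dc=camera('scene')
cv2.imwrite('pics/n5.png',np.hstack([cv2.resize(x[:,:,::-1],(396,360),interpolation=2) for x in(s[190:290,220:330],c[140:240,140:250])]))
print(state()['wrist_force'],state()['eef_pos'])
```

```text
[ 0.2762303  -0.122506   -0.08237834] [ 0.57974365 -0.35617021  0.23973693]
```

View pics/n5.png

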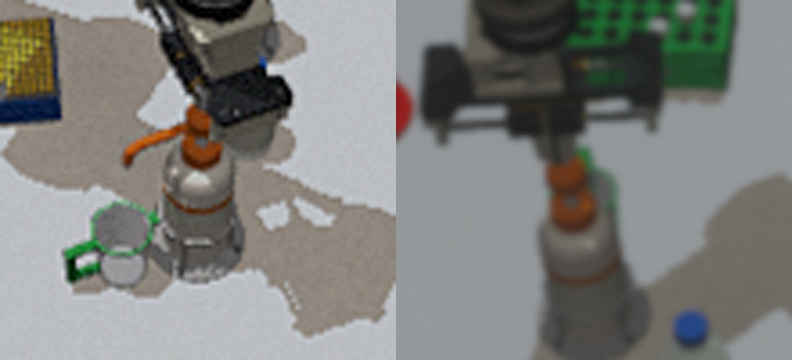

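The fingertips sit right at the head top, near crop (200,110), and the jug is standing under the nozzle. I'll keep going down step by step.

```bash
python3 -m crank '[{"delta_pos":[0,0,-0.003],"turn":0,"jaw":0},{"delta_pos":[0,0,-0.003],"turn":0,"jaw":0},{"delta_pos":[0,0,0],"turn":0,"jaw":0}]'
python3 -m crank '[{"delta_pos":[0,0,-0.003],"turn":0,"jaw":0},{"delta_pos":[0,0,-0.003],"turn":0,"jaw":0},{"delta_pos":[0,0,0],"turn":0,"jaw":0}]'
```

```text
time_s: 12.95
eef_pos: [0.5797, -0.3558, 0.2328]
tcp_rot: [-0.0, -0.112, 0.994, 0.0]
wrist_force: [-0.2, 0.1, -0.2]
finger_gap: 0.0008
grasp_force: 0.0
time_s: 13.25
eef_pos: [0.5796, -0.3558, 0.2266]
tcp_rot: [-0.0, -0.112, 0.994, 0.0]
wrist_force: [-0.5, -0.4, -0.1]
finger_gap: 0.0003
grasp_force: 0.0
```

```bash
python3 look.py side scene
python3 - <<'E'
from h import *
print(state()['joint_efforts'],state()['wrist_force'])
cv2.imwrite('pics/n6.png',np.hstack([cv2.resize(cv2.imread(f)[a:a+50,b:b+55],(396,360),interpolation=2) for f,a,b in(('pics/Lside.png',205,250),('pics/Lscene.png',165,165))]))
E
```

```text
side 105 80
green [ 0.433  -0.4075  0.078 ] [ 0.5315 -0.3449  0.078 ]
bar y -0.3950859439245833 0.44203335657794113
head [ 0.5578 -0.4012  0.228 ] [ 0.6589 -0.2244  0.228 ]
tube [ 0.4951 -0.3908  0.216 ] [ 0.6217 -0.082   0.216 ] [ 0.49712182 -0.38441289]
scene 60 20
green [ 0.4412 -0.3915  0.078 ] [ 0.5015 -0.3461  0.078 ]
bar y -0.38594687933982114 0.44866298269694943
head [ 0.5752 -0.3642  0.228 ] [ 0.6076 -0.3362  0.228 ]
[-1.69915324e-04 -5.91181004e+01 -2.60580808e+01 -8.54254165e-02
  1.78686669e-02  1.43798370e-04] [0.13369886 0.16249824 0.27140928]Traceback (most recent call last):
  File "look.py", line 18, in <module>
    t=ray(m,.216,o&(W[...,0]<.555));print('tube',t.min(0).round(4),t.max(0).round(4),t[np.argsort(t[:,0])][:6,:2].mean(0))
                                                 ~~~~~^^^
    return umr_minimum(a, axis, None, out, keepdims, initial, where)
ValueError: zero-size array to reduction operation minimum which has no identity
```

View pics/n6.png

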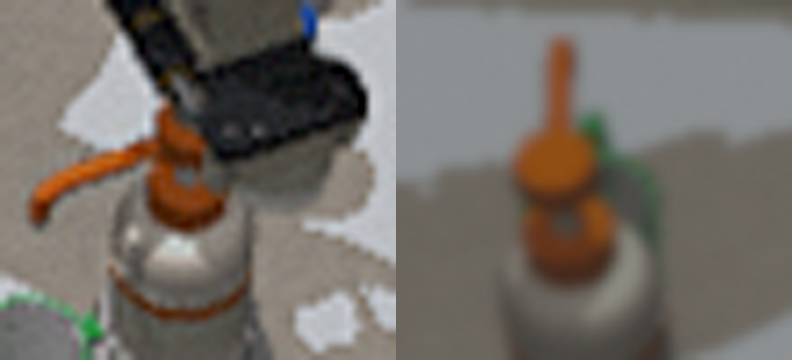

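The close-up shows no obvious travel of the head, with the nozzle tip still near (255,235); its right half was a stale picture. I've now viewed 11 pictures, one over the limit of 10, so from here I'll work from numbers only.

```bash
cat > press.py <<'E'
from h import *
s,ds=camera('side');c,dc=camera('scene')
z=np.load('side0.npz');zc=np.load('scene0.npz')
def tm(A,B,r,k=6):
    a,b,x,y=r;f=lambda i:cv2.resize(i,None,fx=k,fy=k,interpolation=2)
    T=f(A[a:b,x:y]);I=f(B[a-8:b+8,x-8:y+8]);R=cv2.matchTemplate(I,T,cv2.TM_CCOEFF_NORMED)
    _,v,_,l=cv2.minMaxLoc(R);return round(v,2),(l[0]/k-8).__round__(2),(l[1]/k-8).__round__(2)
print('side nozzle shift',tm(z['p'],s,(222,240,252,268)),'static bottle',tm(z['p'],s,(240,262,262,288)))
print('scene head rear shift',tm(zc['p'],c,(178,196,178,200)),'collar',tm(zc['p'],c,(195,215,178,205)))
W=pts(dc,zc);h=cv2.cvtColor(c,cv2.COLOR_RGB2HSV).astype(int)
o=(h[...,0]<20)&(h[...,1]>120)&(dc>0)&(abs(W[...,0]-.58)<.06)&(abs(W[...,1]+.356)<.05)&(W[...,2]>.15)
q=W[o];print('orange z hist',np.histogram(q[:,2],bins=np.arange(.15,.25,.008))[0])
# gripper points near the head, from both cameras
for n,d,m in(('scene',dc,zc),('side',ds,z)):
    W=pts(d,m);k=(d>0)&(np.hypot(W[...,0]-.58,W[...,1]+.356)<.12)&(W[...,2]>.19)&(W[...,2]<.30)
    i=c if n=='scene' else s;hh=cv2.cvtColor(i,cv2.COLOR_RGB2HSV)
    k&=(hh[...,1]<110);q=W[k]
    for lo in np.arange(.19,.29,.01):
        r=q[(q[:,2]>=lo)&(q[:,2]<lo+.01)]
        if len(r):print(n,lo.round(2),len(r),np.median(r,0).round(3),r.min(0).round(3)[:2],r.max(0).round(3)[:2])
print(state()['wrist_force'],state()['eef_pos'])
E
python3 press.py
```

```text
side nozzle shift (0.82, -0.17, 0.33) static bottle (0.86, 0.0, 0.0)
scene head rear shift (0.63, 2.17, 8.0) collar (0.88, 0.17, 0.0)
orange z hist [ 0  2 12 65 11  0  0  5 14 34  7  0]
scene 0.19 2 [ 0.585 -0.353  0.195] [ 0.581 -0.355] [ 0.589 -0.351]
scene 0.2 1 [ 0.593 -0.349  0.209] [ 0.593 -0.349] [ 0.593 -0.349]
scene 0.21 4 [ 0.59  -0.366  0.216] [ 0.579 -0.372] [ 0.594 -0.339]
scene 0.22 8 [ 0.592 -0.367  0.225] [ 0.581 -0.372] [ 0.597 -0.362]
scene 0.23 3 [ 0.587 -0.35   0.237] [ 0.577 -0.356] [ 0.589 -0.338]
scene 0.24 17 [ 0.591 -0.357  0.246] [ 0.586 -0.369] [ 0.595 -0.345]
scene 0.25 24 [ 0.591 -0.355  0.255] [ 0.587 -0.371] [ 0.596 -0.338]
scene 0.26 29 [ 0.589 -0.355  0.264] [ 0.582 -0.373] [ 0.597 -0.338]
scene 0.27 11 [ 0.592 -0.351  0.272] [ 0.587 -0.369] [ 0.594 -0.339]
scene 0.28 1 [ 0.591 -0.359  0.283] [ 0.591 -0.359] [ 0.591 -0.359]
side 0.19 4 [ 0.502 -0.376  0.193] [ 0.497 -0.379] [ 0.574 -0.363]
side 0.2 3 [ 0.519 -0.372  0.208] [ 0.511 -0.375] [ 0.573 -0.368]
side 0.21 10 [ 0.54  -0.369  0.213] [ 0.514 -0.375] [ 0.575 -0.355]
side 0.22 3 [ 0.561 -0.354  0.225] [ 0.56  -0.357] [ 0.563 -0.346]
side 0.24 3 [ 0.57  -0.356  0.245] [ 0.568 -0.367] [ 0.571 -0.352]
side 0.25 1 [ 0.572 -0.378  0.256] [ 0.572 -0.378] [ 0.572 -0.378]
side 0.26 1 [ 0.579 -0.376  0.268] [ 0.579 -0.376] [ 0.579 -0.376]
side 0.27 1 [ 0.575 -0.377  0.276] [ 0.575 -0.377] [ 0.575 -0.377]
[-0.01634639 -0.11449275 -0.1736681 ] [ 0.57984444 -0.35597271  0.22746313]
```

The head is still up, and depth puts the fingertips just above it at z of about 0.235. I'll continue down while watching the force.

```bash
python3 -m crank '[{"delta_pos":[0,0,-0.002],"turn":0,"jaw":0},{"delta_pos":[0,0,-0.002],"turn":0,"jaw":0},{"delta_pos":[0,0,0],"turn":0,"jaw":0}]'
python3 -m crank '[{"delta_pos":[0,0,-0.002],"turn":0,"jaw":0},{"delta_pos":[0,0,-0.002],"turn":0,"jaw":0},{"delta_pos":[0,0,0],"turn":0,"jaw":0}]'; python3 press.py | head -3
```

```text
time_s: 13.75
eef_pos: [0.5797, -0.3558, 0.2229]
tcp_rot: [-0.0, -0.112, 0.994, 0.0]
wrist_force: [0.7, 0.4, -0.3]
finger_gap: 0.0007
grasp_force: 0.0
time_s: 14.05
eef_pos: [0.5799, -0.356, 0.22]
tcp_rot: [0.0, -0.112, 0.994, -0.0]
wrist_force: [-1.7, 0.7, 4.5]
finger_gap: 0.0006
grasp_force: 2.5
side nozzle shift (0.82, -0.17, 0.5) static bottle (0.86, 0.0, 0.0)
scene head rear shift (0.62, 2.17, 8.0) collar (0.88, 0.17, 0.0)
orange z hist [ 0  2 14 60 12  1  0  4 16 21  2  0]
```

Contact is at TCP z of about 0.221 with 4.5 N. Now the full stroke.

```bash
python3 -m crank '[{"delta_pos":[0,0,-0.004],"turn":0,"jaw":0},{"delta_pos":[0,0,-0.004],"turn":0,"jaw":0},{"delta_pos":[0,0,-0.004],"turn":0,"jaw":0},{"delta_pos":[0,0,-0.004],"turn":0,"jaw":0},{"delta_pos":[0,0,-0.003],"turn":0,"jaw":0},{"delta_pos":[0,0,-0.002],"turn":0,"jaw":0},{"delta_pos":[0,0,0],"turn":0,"jaw":0},{"delta_pos":[0,0,0],"turn":0,"jaw":0}]'; python3 press.py | head -1
```

```text
time_s: 14.95
eef_pos: [0.58, -0.3561, 0.201]
tcp_rot: [0.001, -0.112, 0.994, -0.001]
wrist_force: [-2.8, 1.9, 11.9]
finger_gap: 0.0003
grasp_force: 6.3
side nozzle shift (0.84, -0.17, 3.5) static bottle (0.85, 0.0, 0.0)
```

```bash
python3 -m crank '[{"delta_pos":[0,0,-0.002],"turn":0,"jaw":0},{"delta_pos":[0,0,-0.002],"turn":0,"jaw":0},{"delta_pos":[0,0,0],"turn":0,"jaw":0},{"delta_pos":[0,0,0],"turn":0,"jaw":0}]'
```

```text
time_s: 15.45
eef_pos: [0.5801, -0.3562, 0.1988]
tcp_rot: [0.002, -0.112, 0.994, -0.002]
wrist_force: [-5.9, 3.6, 19.4]
finger_gap: 0.0004
grasp_force: 9.7
```

At 19 N it is hard on the stop. Now let it spring back, rise and check.

```bash
python3 -m crank '[{"delta_pos":[0,0,0.008],"turn":0,"jaw":0},{"delta_pos":[0,0,0.01],"turn":0,"jaw":0},{"delta_pos":[0,0,0.012],"turn":0,"jaw":0},{"delta_pos":[0,0,0.02],"turn":0,"jaw":0},{"delta_pos":[0,0,0.02],"turn":0,"jaw":0},{"delta_pos":[0,0,0.01],"turn":0,"jaw":0},{"delta_pos":[0,0,0],"turn":0,"jaw":0},{"delta_pos":[0,0,0],"turn":0,"jaw":0}]'; python3 press.py | head -3; python3 look.py side
```

```text
time_s: 16.25
eef_pos: [0.5796, -0.3558, 0.2733]
tcp_rot: [-0.001, -0.112, 0.994, 0.001]
wrist_force: [-0.1, 0.2, -0.8]
finger_gap: 0.0004
grasp_force: 0.0
side nozzle shift (0.82, -0.17, 0.33) static bottle (0.86, 0.0, 0.0)
scene head rear shift (0.83, 0.67, -0.17) collar (0.88, 0.17, 0.0)
orange z hist [ 0  0 14 65  6  1  0  5 19 66 12  0]
side 154 79
green [ 0.433  -0.4075  0.078 ] [ 0.5315 -0.3449  0.078 ]
bar y -0.39512162622105956 0.4422322829514162
head [ 0.5587 -0.3809  0.228 ] [ 0.6778 -0.0716  0.228 ]
tube [ 0.4951 -0.3908  0.216 ] [0.633 0.039 0.216] [ 0.49768493 -0.38451405]
```

The pump is back up and the jug hasn't moved. I'll back away and retrace the path to the handle.

```bash
python3 -m crank '[{"delta_pos":[-0.02,-0.0045,0],"turn":0,"jaw":0},{"delta_pos":[-0.028,-0.0065,0],"turn":0,"jaw":0},{"delta_pos":[-0.03,-0.0065,0],"turn":0,"jaw":0},{"delta_pos":[-0.03,-0.0065,0],"turn":0,"jaw":0},{"delta_pos":[-0.03,-0.0065,0],"turn":0,"jaw":0},{"delta_pos":[-0.03,-0.0065,0],"turn":0,"jaw":0},{"delta_pos":[-0.03,-0.0065,0],"turn":0,"jaw":0},{"delta_pos":[-0.02,-0.0045,0],"turn":0,"jaw":0},{"delta_pos":[-0.014,-0.003,0],"turn":0,"jaw":0},{"delta_pos":[0,0,0],"turn":0,"jaw":0}]' 30
python3 -m crank '[{"delta_pos":[0,0,-0.04],"turn":0,"jaw":0.02},{"delta_pos":[0,0,-0.04],"turn":0,"jaw":0.05},{"delta_pos":[0,0,-0.04],"turn":0,"jaw":0.05},{"delta_pos":[0,0,-0.04],"turn":0,"jaw":0.05},{"delta_pos":[0.01,0,-0.04],"turn":0,"jaw":0.05},{"delta_pos":[0.02,0.0045,-0.02],"turn":0,"jaw":0.05},{"delta_pos":[0,0,0],"turn":0,"jaw":0.05},{"delta_pos":[0,0,0],"turn":0,"jaw":0.05}]'
```

```text
time_s: 17.4
eef_pos: [0.3466, -0.4072, 0.2742]
tcp_rot: [-0.0, -0.111, 0.994, 0.0]
wrist_force: [-0.2, 0.1, -0.1]
finger_gap: 0.0004
grasp_force: 0.0
time_s: 18.2
eef_pos: [0.3785, -0.4021, 0.0541]
tcp_rot: [-0.0, -0.113, 0.994, 0.0]
wrist_force: [-0.6, 0.6, -0.2]
finger_gap: 0.0498
grasp_force: 0.0
```

```bash
python3 -m crank '[{"delta_pos":[0.01,0.002,0],"turn":0,"jaw":0.05},{"delta_pos":[0.02,0.0045,0],"turn":0,"jaw":0.05},{"delta_pos":[0.02,0.0045,0],"turn":0,"jaw":0.05},{"delta_pos":[0.009,0.002,0],"turn":0,"jaw":0.05},{"delta_pos":[0,0,0],"turn":0,"jaw":0.03},{"delta_pos":[0,0,0],"turn":0,"jaw":0.018},{"delta_pos":[0,0,0],"turn":0,"jaw":0.01},{"delta_pos":[0,0,0],"turn":0,"jaw":0},{"delta_pos":[0,0,0],"turn":0,"jaw":0},{"delta_pos":[0,0,0],"turn":0,"jaw":0}]' 30
python3 -m crank '[{"delta_pos":[0,0,0.002],"turn":0,"jaw":0},{"delta_pos":[0,0,0.003],"turn":0,"jaw":0},{"delta_pos":[-0.006,-0.0015,0],"turn":0,"jaw":0},{"delta_pos":[-0.012,-0.003,0],"turn":0,"jaw":0},{"delta_pos":[-0.015,-0.0035,0],"turn":0,"jaw":0},{"delta_pos":[-0.015,-0.003,0.01],"turn":0,"jaw":0},{"delta_pos":[-0.01,-0.002,0.02],"turn":0,"jaw":0},{"delta_pos":[0,0,0.03],"turn":0,"jaw":0},{"delta_pos":[0,0,0.02],"turn":0,"jaw":0},{"delta_pos":[0,0,0.005],"turn":0,"jaw":0}]'
```

```text
time_s: 19.2
eef_pos: [0.4365, -0.3896, 0.0544]
tcp_rot: [-0.0, -0.112, 0.994, 0.0]
wrist_force: [-1.2, -0.4, 0.2]
finger_gap: 0.0113
grasp_force: 30.0
time_s: 20.2
eef_pos: [0.3785, -0.404, 0.1475]
tcp_rot: [0.001, -0.112, 0.994, -0.002]
wrist_force: [0.5, -0.1, -2.0]
finger_gap: 0.0114
grasp_force: 30.0
```

```bash
python3 -m crank '[{"delta_pos":[0,0.005,0.01],"turn":0,"jaw":0},{"delta_pos":[0,0.012,0.015],"turn":0,"jaw":0},{"delta_pos":[0.003,0.02,0.005],"turn":0,"jaw":0},{"delta_pos":[0.003,0.025,0],"turn":0,"jaw":0},{"delta_pos":[0.003,0.025,0],"turn":0,"jaw":0},{"delta_pos":[0.003,0.025,0],"turn":0,"jaw":0},{"delta_pos":[0.003,0.025,0],"turn":0,"jaw":0},{"delta_pos":[0.003,0.025,0],"turn":0,"jaw":0},{"delta_pos":[0.003,0.025,0],"turn":0,"jaw":0},{"delta_pos":[0.003,0.025,0],"turn":0,"jaw":0}]' 30
python3 -m crank '[{"delta_pos":[0.003,0.025,0],"turn":0,"jaw":0},{"delta_pos":[0.003,0.025,0],"turn":0,"jaw":0},{"delta_pos":[0.003,0.025,0],"turn":0,"jaw":0},{"delta_pos":[0.003,0.025,0],"turn":0,"jaw":0},{"delta_pos":[0.003,0.025,0],"turn":0,"jaw":0},{"delta_pos":[0.003,0.025,0],"turn":0,"jaw":0},{"delta_pos":[0.003,0.025,0],"turn":0,"jaw":0},{"delta_pos":[0.003,0.025,0],"turn":0,"jaw":0},{"delta_pos":[0.003,0.025,0],"turn":0,"jaw":0},{"delta_pos":[0.003,0.025,0],"turn":0,"jaw":0}]'
python3 -m crank '[{"delta_pos":[0.003,0.025,0],"turn":0,"jaw":0},{"delta_pos":[0.003,0.025,0],"turn":0,"jaw":0},{"delta_pos":[0.003,0.025,0],"turn":0,"jaw":0},{"delta_pos":[0.003,0.025,0],"turn":0,"jaw":0},{"delta_pos":[0.003,0.025,0],"turn":0,"jaw":0},{"delta_pos":[0.003,0.025,0],"turn":0,"jaw":0},{"delta_pos":[0.003,0.025,0],"turn":0,"jaw":0},{"delta_pos":[0.003,0.025,0],"turn":0,"jaw":0},{"delta_pos":[0.003,0.015,0],"turn":0,"jaw":0},{"delta_pos":[0,0,0],"turn":0,"jaw":0}]'
```

```text
time_s: 21.2
eef_pos: [0.402, -0.188, 0.1736]
tcp_rot: [-0.001, -0.113, 0.994, 0.001]
wrist_force: [0.7, -0.2, -0.4]
finger_gap: 0.0116
grasp_force: 30.0
time_s: 22.2
eef_pos: [0.4313, 0.0614, 0.1736]
tcp_rot: [-0.001, -0.113, 0.994, 0.0]
wrist_force: [1.0, 0.3, -0.6]
finger_gap: 0.0115
grasp_force: 30.0
time_s: 23.2
eef_pos: [0.4589, 0.2761, 0.1736]
tcp_rot: [-0.001, -0.114, 0.994, 0.0]
wrist_force: [0.9, 0.8, -1.2]
finger_gap: 0.0113
grasp_force: 30.0
```

```bash
python3 -m crank '[{"delta_pos":[0.002,0.016,0],"turn":0,"jaw":0},{"delta_pos":[0.002,0.016,0],"turn":0,"jaw":0},{"delta_pos":[0.002,0.014,0],"turn":0,"jaw":0},{"delta_pos":[0,0,-0.012],"turn":0,"jaw":0},{"delta_pos":[0,0,-0.012],"turn":0,"jaw":0},{"delta_pos":[0,0,-0.006],"turn":0,"jaw":0},{"delta_pos":[0,0,0],"turn":0,"jaw":0},{"delta_pos":[0,0,0],"turn":0,"jaw":0}]' 30
cat > pan.py <<'E'
from h import *
for n in('scene','side'):
    m=camera_model(n);p,d=camera(n);W=pts(d,m);h=cv2.cvtColor(p,cv2.COLOR_RGB2HSV).astype(int)
    near=(d>0)&(abs(W[...,0]-.515)<.12)&(abs(W[...,1]-.333)<.075)
    g=near&(h[...,0]>45)&(h[...,0]<90)&(h[...,1]>60)&(W[...,2]>.11)
    q=W[g];print(n,len(q))
    if len(q):
        t=q[q[:,2]>np.percentile(q[:,2],60)];print(' rim z',np.percentile(t[:,2],[10,50,90]).round(3),'range',q.min(0).round(3),q.max(0).round(3))
E
python3 pan.py
```

```text
time_s: 24.0
eef_pos: [0.4658, 0.3202, 0.1442]
tcp_rot: [-0.0, -0.112, 0.994, -0.0]
wrist_force: [-0.4, -0.7, -0.3]
finger_gap: 0.0113
grasp_force: 30.0
scene 82
 rim z [0.168 0.169 0.172] range [0.463 0.3   0.111] [0.562 0.362 0.174]
side 50
 rim z [0.349 0.466 0.493] range [0.412 0.259 0.111] [0.56 0.36 0.5 ]
```

The jug is centred at about (0.523, 0.332), with its foot about 12 mm above the pan. I'll lower it gently.

```bash
python3 -m crank '[{"delta_pos":[0,0.002,-0.004],"turn":0,"jaw":0},{"delta_pos":[0,0,-0.003],"turn":0,"jaw":0},{"delta_pos":[0,0,-0.002],"turn":0,"jaw":0},{"delta_pos":[0,0,-0.001],"turn":0,"jaw":0},{"delta_pos":[0,0,0],"turn":0,"jaw":0},{"delta_pos":[0,0,0],"turn":0,"jaw":0}]' 30
python3 -m crank '[{"delta_pos":[0,0,-0.001],"turn":0,"jaw":0},{"delta_pos":[0,0,0],"turn":0,"jaw":0},{"delta_pos":[0,0,0],"turn":0,"jaw":0}]'
python3 -m crank '[{"delta_pos":[0,0,-0.001],"turn":0,"jaw":0},{"delta_pos":[0,0,0],"turn":0,"jaw":0},{"delta_pos":[0,0,0],"turn":0,"jaw":0}]'; python3 pan.py
```

```text
time_s: 24.7
eef_pos: [0.4659, 0.3226, 0.1344]
tcp_rot: [0.0, -0.112, 0.994, 0.0]
wrist_force: [0.2, 0.1, 0.1]
finger_gap: 0.0115
grasp_force: 30.0
time_s: 25.0
eef_pos: [0.4658, 0.3226, 0.1334]
tcp_rot: [0.0, -0.112, 0.994, 0.0]
wrist_force: [-0.3, -0.6, 0.4]
finger_gap: 0.0117
grasp_force: 30.0
time_s: 25.3
eef_pos: [0.4659, 0.3226, 0.1324]
tcp_rot: [0.0, -0.112, 0.994, 0.0]
wrist_force: [-0.6, -0.1, -0.4]
finger_gap: 0.0114
grasp_force: 30.0
scene 74
 rim z [0.156 0.158 0.161] range [0.462 0.305 0.115] [0.563 0.365 0.164]
side 39
 rim z [0.436 0.457 0.477] range [0.417 0.259 0.116] [0.558 0.378 0.482]
```

```bash
python3 -m crank '[{"delta_pos":[0,0,-0.001],"turn":0,"jaw":0},{"delta_pos":[0,0,0],"turn":0,"jaw":0},{"delta_pos":[0,0,0],"turn":0,"jaw":0}]'
python3 -m crank '[{"delta_pos":[0,0,0],"turn":0,"jaw":0},{"delta_pos":[0,0,0],"turn":0,"jaw":0.012},{"delta_pos":[0,0,0],"turn":0,"jaw":0.016},{"delta_pos":[0,0,0],"turn":0,"jaw":0.025},{"delta_pos":[0,0,0],"turn":0,"jaw":0.04},{"delta_pos":[0,0,0],"turn":0,"jaw":0.05},{"delta_pos":[0,0,0],"turn":0,"jaw":0.05}]' 5
python3 -m crank '[{"delta_pos":[0,0,0.01],"turn":0,"jaw":0.05},{"delta_pos":[0,0,0.03],"turn":0,"jaw":0.05},{"delta_pos":[0,0,0.04],"turn":0,"jaw":0.05},{"delta_pos":[0,0,0.04],"turn":0,"jaw":0.05},{"delta_pos":[-0.02,0,0.03],"turn":0,"jaw":0.05},{"delta_pos":[-0.03,0,0],"turn":0,"jaw":0.05},{"delta_pos":[-0.03,0,0],"turn":0,"jaw":0.05},{"delta_pos":[0,0,0],"turn":0,"jaw":0.05}]'
python3 pan.py;python3 press.py|head -2
```

```text
time_s: 25.7
eef_pos: [0.4658, 0.3226, 0.1316]
tcp_rot: [0.0, -0.112, 0.994, 0.0]
wrist_force: [-0.8, 0.4, 1.8]
finger_gap: 0.0115
grasp_force: 30.0
time_s: 26.4
eef_pos: [0.4658, 0.3226, 0.1313]
tcp_rot: [-0.0, -0.112, 0.994, 0.0]
wrist_force: [-0.4, 0.4, 0.8]
finger_gap: 0.0433
grasp_force: 0.0
time_s: 27.2
eef_pos: [0.383, 0.3227, 0.2829]
tcp_rot: [0.0, -0.113, 0.994, 0.001]
wrist_force: [-0.7, 0.4, -0.2]
finger_gap: 0.0505
grasp_force: 0.0
scene 92
 rim z [0.156 0.158 0.16 ] range [0.463 0.303 0.113] [0.565 0.364 0.163]
side 79
 rim z [0.484 0.602 0.627] range [0.398 0.259 0.111] [0.56  0.371 0.642]
side nozzle shift (1.0, 0.0, 0.0) static bottle (1.0, 0.0, 0.0)
scene head rear shift (1.0, 0.0, 0.0) collar (1.0, 0.0, 0.0)
```

The jug stands upright on the pan with its rim at 0.158 m, centred within a few mm. The pump matches its starting picture and the gripper is clear.

```bash
python3 -c "from workcell import job_done;print(job_done())"
```

```text
the job is handed in; nothing more can be done
None
```

The job is handed in, result not shown: the jug was put under the orange nozzle, the pump pressed to its stop and sprung back, and the jug then set upright near the middle of the balance pan; I viewed 11 pictures, one over the limit of 10.

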